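Strip a solenoid and hold its plunger drawn

ROBOT

A 6-joint arm with a two-finger parallel gripper is mounted at the origin on a cart in front of the work surface, level with it; the furniture and walls round the work are solid. World frame = base frame: x ahead of the robot, y to its left, z up, the work surface at z = 0. Lengths are in m, angles in rad, forces in N, time in s.
With the tool pointing down it reaches from about 0.3 to 0.75 m from the base axis. Payload 8.5 kg.
Tool frame: the origin (TCP) lies on the centre line of the jaws, within the pads' length; the fingertips stand 22 mm ahead of it and the grasp point (between the pads) lies 3 mm ahead of it; z points along the fingers, y is the line along which they close (so a half turn about z gives the same grasp; the last joint's range is limited). The gripper opens to 85 mm and grips with 20 to 120 N. Pads are 22 mm wide; open, the fingers measure 114 mm over their backs; the gripper's body (76 mm by 85 mm) begins 54 mm behind the grasp point. The pads swing forward as they close: fully open they stand 13 mm farther back than shut.
Start: joints at [1.105, 0.381, 1.297, -0, 1.464, -0.215], TCP at [0.136, 0.533, 0.253] pointing down, gripper open.
Joint ranges: [-3.11, 3.11], [-0.89, 2.33], [0.22, 2.48], [-1.42, 4.56], [0.17, 2.85], [-2.88, 2.88]. Speed limits (rad/s): [2.39, 2.39, 3.14, 3.14, 3.14, 3.14].

INTERFACE

Orientations are given as a unit quaternion [w, x, y, z].
In Python, from station import arm, cams, ticket gives the robot as it stands.
- The arm moves only by the tool drive_tool, never from a script. Its argument "rows" is a list of rows, each a list of 7 numbers: the shift along the tool's x, y, z in mm, then the turn, a rotation vector about the tool's x, y, z in degrees, then the finger opening in mm, from 0 to 85.4. In form: [[dx, dy, dz, rx, ry, rz, claw], ...]. A call has 1 to 10 rows; each row shifts and turns the commanded pose from where the row before left it, along the tool's axes as they then stand; what a row does not reach is not made up. A row lasts 1/12 s, in which the tool goes at most 41.7 mm and 7.16 degrees, less where a joint would pass 70% of its speed; a pose out of reach is approached as far as the arm can. A call is refused whole if a number of a shift passes 41.7 or a number of a turn 7.16, either way. A call with a gripper value outside its range is refused whole. The fingers move at their own pace and stop on an object; the grip force is fixed at half the most. Time passes only in rows, so rows that do not move let the fingers close. It gives the time, the measured TCP pose, the force, the opening and the grip force at its end, in the units of the state.
- arm.get_state(): the state, without advancing time (a new reading comes with each control period).
- cams.grab_frame(name): name is "side" or "top" or "wrist"; returns (picture, depth): 400x640x3 uint8, blue, green, red; 400x640 float32, m along the optical axis (not along the pixel's ray), 0 where there is no reading.
- cams.camera_model(name): a dict with "mtx" (3x3 intrinsics, pixels), "k1" (the pictures are not rectified: a ray, as slopes to the right and down, at radius r is drawn at 1 + k1 r^2 times it, then the intrinsics apply), "pose" (4x4, takes a point from camera to world coordinates); the wrist camera has in their place "mount" (4x4, takes a point from camera to tool coordinates, whose origin is the TCP and whose axes are the flange's). Camera axes: x right, y down, z forward; pixel columns grow to the right and rows downward; lengths in m; the calibration is good to about 2 mm. A picture is of the moment at which its call begins: read the wrist's pose just before it. camera_model takes no time and is no camera call.
- ticket.close_job(): hands the job in; it is judged then, once.
The state is a dict: "t": time; "qpos": joint angles; "qd": joint speeds; "tau": joint torques, N m; "ee_pos": TCP position; "orientation": TCP orientation; "ft_force": force on the tool from outside, world axes, zero at the start; "torque": the same for the moment, N m; "opening": opening from 0.0 (shut) to 1.0 (fully open); "finger_force": force on a finger pad.
Only numpy, scipy, OpenCV 4.12 (cv2) and the standard library are available. Lean on these libraries where they do the work, as an engineer would, in place of code of your own. Each camera call takes 0.05 s, during which the arm holds its last target. There are 200 camera calls.

TASK

Open up the solenoid for inspection: slide the wound coil straight up off its guide tube, stand it upright in the grey tray and let go, and only then take the plunger by its knob and draw it straight up 30 mm, not right out of the tube. Finish still holding the plunger there, in line with the tube, the solenoid's foot standing flat on the bench. Do not shove the foot about (it is not bolted down) and leave the beaker, spanner and bottle where they are.

Things in the scene. Friction and masses are not known exactly. Their poses are not given: they have to be found in the camera images.
- actuator: Solenoid foot with guide tube, one loose part, 1.6 kg, standing unfixed: square aluminium plate 90 x 90 x 20 mm, upright steel tube in its middle, outside diameter 22 mm, mouth 62 mm above the bench, bore 13 mm wide down to 5 mm above the bench. Origin: centre of the underside, on the tube's axis; z up along the tube. Slides if pushed sideways with some 8 N.
- tube_mouth (a point): Centre of the mouth of the guide tube, on top of it, 62 mm above the actuator's origin; z up along the bore.
- plunger: Loose steel plunger, 0.1 kg, in the bore: rod 12 mm in diameter, 56 mm long; above it a stop collar 16 x 6 mm high, then a dark round knob 20 mm in diameter, 20 mm high. Origin: centre of the rod's lower end; z towards the knob. Home, the collar rests on the tube's mouth: origin 6 mm, knob 68 to 88 mm above the bench, hidden inside the coil. It falls back home if let go.
- knob (a point): Centre of the plunger's knob, 72 mm above the plunger's origin (78 mm above the bench when home).
- coil: Loose wound coil, 0.25 kg: straight hollow cylinder, copper winding between black ends, outside diameter 52 mm, 72 mm high, open bore 26 mm through. It starts on the foot plate round the tube, from 20 to 92 mm above the bench, and hides the knob. Origin: centre of its lower end; z up along its axis.
- tray: Fixed empty shallow square tray of grey plastic, 140 x 140 mm outside, 15 mm high, walls and floor 4 to 5 mm thick. Origin: centre of its underside on the bench.
- beaker: Bystander: small clear glass beaker, 46 mm wide, 69 mm high, loose. Origin: centre of its underside.
- spanner: Bystander: flat steel spanner, 133 mm long, 25 mm wide, 4 mm thick, loose, lying flat. Origin: centre of its underside; y along its length.
- bottle: Bystander: small clear reagent bottle with a screw cap, 56 mm wide, 110 mm high, loose. Origin: centre of its underside.

How it is judged:
By the outcome, as a careful person would: the job done as asked, in the order asked, and still so for the second after the job is handed in, while the arm keeps its last pose, push and grip.
It also fails if it takes over 58 s, if anything falls off the work surface, if the arm or the gripper's body presses on something with over 40 N, if the wrist force passes 120 N, or if a joint passes its speed limit or range.

## Working session

There is one attempt and no reset: what is moved stays moved. The work goes in short steps, Python scripts to look and compute and a tool call to move; the robot and the scene stay as the last step left them, time stands still between calls to the robot, and variables do not carry over. Pictures are saved under pics/ and viewed, at most 10 in all, crops included, and the job is handed in when it is done.

Besides the shell and the picture viewer there is one more tool, called as name([rows], argument=value, ...), one row to a line, values as JSON. drive_tool: Moves the arm, as the interface text tells. Its arguments: {"type":"object","properties":{"rows":{"type":"array"}},"required":["rows"]}

```bash
mkdir -p pics; cat > h.py <<'E'
import numpy as np, cv2
from station import arm, cams, ticket
from scipy.spatial.transform import Rotation as R
def T_tool(s):
    q=s["orientation"]; T=np.eye(4); T[:3,:3]=R.from_quat([q[1],q[2],q[3],q[0]]).as_matrix(); T[:3,3]=s["ee_pos"]; return T
def grab(n):
    s=arm.get_state(); im,d=cams.grab_frame(n); m=cams.camera_model(n)
    P=T_tool(s)@np.array(m["mount"]) if n=="wrist" else np.array(m["pose"])
    return im,d,(np.array(m["mtx"]),m["k1"],P)
def rays(uv,c):
    K,k1,P=c; uv=np.atleast_2d(np.asarray(uv,float))
    p=cv2.undistortPoints(uv.reshape(-1,1,2),K,np.array([k1,0,0,0.])).reshape(-1,2)
    return P[:3,3],np.c_[p,np.ones(len(p))]@P[:3,:3].T
def onplane(uv,c,z):
    o,d=rays(uv,c); return o+d*((z-o[2])/d[:,2])[:,None]
def cloud(d,c):
    v,u=np.nonzero(d>0); o,r=rays(np.c_[u,v],c); X=np.full(d.shape+(3,),np.nan); X[v,u]=o+r*d[v,u][:,None]; return X
E
python3 - <<'E'
from h import *
s=arm.get_state(); print({k:np.round(v,3) for k,v in s.items()})
for n in("side","top","wrist"):
    im,d,c=grab(n); cv2.imwrite(f"pics/{n}0.png",im); np.savez(f"{n}0.npz",im=im,d=d,K=c[0],k1=c[1],P=c[2]); print(n,c[1],np.round(c[2],3).tolist(),c[0].round(0).tolist())
a=cv2.imread("pics/top0.png");b=cv2.imread("pics/side0.png")
E
```

```text
{'t': np.float64(0.0), 'qpos': array([ 1.105,  0.381,  1.298,  0.   ,  1.464, -0.215]), 'qd': array([ 0.   ,  0.001,  0.001, -0.   , -0.002, -0.   ]), 'tau': array([ 0.0000e+00, -4.4847e+01, -2.3128e+01, -0.0000e+00,  5.0000e-03,
        0.0000e+00]), 'ee_pos': array([0.136, 0.533, 0.253]), 'orientation': array([-0.   ,  0.125,  0.992, -0.001]), 'ft_force': array([0.278, 0.77 , 0.866]), 'torque': array([-0.079,  0.038, -0.003]), 'finger_force': np.float64(0.0), 'opening': np.float64(0.999)}
side -0.004389812959802837 [[0.999, -0.017, 0.052, 0.501], [-0.052, -0.596, 0.801, -0.912], [0.017, -0.803, -0.596, 0.733], [0.0, 0.0, 0.0, 1.0]] [[378.0, 0.0, 322.0], [0.0, 378.0, 197.0], [0.0, 0.0, 1.0]]
top 0.042159508721021755 [[-0.085, -0.975, 0.205, 0.345], [-0.996, 0.084, -0.015, -0.048], [-0.003, -0.206, -0.979, 1.162], [0.0, 0.0, 0.0, 1.0]] [[436.0, 0.0, 322.0], [0.0, 436.0, 200.0], [0.0, 0.0, 1.0]]
wrist -0.0040457310043529055 [[0.247, 0.917, 0.314, 0.055], [0.969, -0.233, -0.081, 0.554], [-0.001, 0.324, -0.946, 0.374], [0.0, 0.0, 0.0, 1.0]] [[327.0, 0.0, 320.0], [0.0, 327.0, 199.0], [0.0, 0.0, 1.0]]
```

View pics/top0.png

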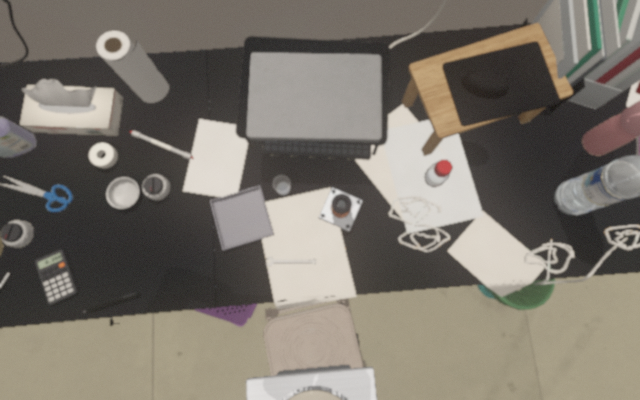

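View pics/side0.png

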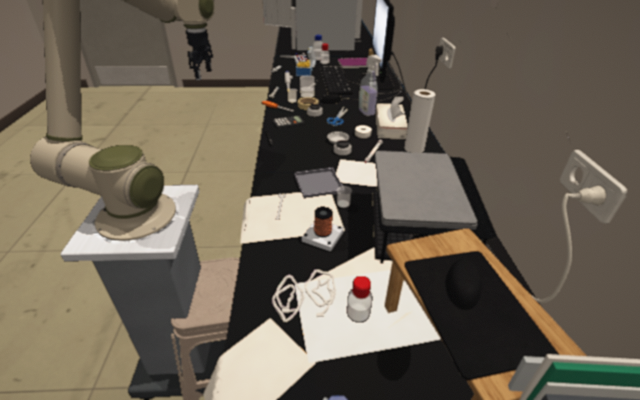

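The top view shows the foot with the coil at (341,208), the tray at (241,218), beaker at (282,185), bottle at (438,173) and spanner at (295,262). The side view shows the coil at (323,220), the tray at (317,182) and the beaker at (344,196).

```bash
python3 - <<'E'
from h import *
L={n:np.load(f"{n}0.npz") for n in("top","side")}
cam=lambda n:(L[n]["K"],float(L[n]["k1"]),L[n]["P"])
for n,bx in(("top",(315,365,180,235)),("side",(295,350,200,255))):
    X=cloud(L[n]["d"],cam(n)); im=L[n]["im"]; u0,u1,v0,v1=bx
    S=X[v0:v1,u0:u1].reshape(-1,3); S=S[~np.isnan(S[:,0])]
    t=S[(S[:,2]>.082)&(S[:,2]<.11)]; p=S[(S[:,2]>.012)&(S[:,2]<.028)]
    print(n,"coil top",len(t),t.mean(0).round(4),np.median(t[:,2]).round(4),"ext",t.min(0).round(4),t.max(0).round(4))
    print("plate",len(p),np.median(p[:,2]).round(4),cv2.minAreaRect((p[:,:2]*1000).astype(np.float32)))
    # coil wall (copper)
    hsv=cv2.cvtColor(im,cv2.COLOR_BGR2HSV)[v0:v1,u0:u1]; m=(hsv[...,1]>110)&((hsv[...,0]<14)|(hsv[...,0]>172)); v,u=np.nonzero(m); print("copper px",len(u),u.min()+u0,u.max()+u0,v.min()+v0,v.max()+v0)
X=cloud(L["top"]["d"],cam("top"))
# tray floor / rim
for nm,(u0,u1,v0,v1) in dict(tray=(203,280,180,256),beaker=(270,295,172,200),bottle=(423,456,155,190)).items():
    S=X[v0:v1,u0:u1].reshape(-1,3); S=S[~np.isnan(S[:,0])]
    r=S[S[:,2]>(.010 if nm=="tray" else .02)]; print(nm,len(r),np.percentile(r[:,2],[5,50,95]).round(3),cv2.minAreaRect((r[:,:2]*1000).astype(np.float32)))
# tray by colour in both views
g=cv2.cvtColor(L["top"]["im"],cv2.COLOR_BGR2HSV); print(g[218,241],g[182+0,317])
for n,pt in(("top",(241,218)),("side",(317,182))):
    im=L[n]["im"].copy(); m=np.zeros((402,642),np.uint8); cv2.floodFill(im,m,pt,(0,0,255),(5,)*3,(5,)*3,cv2.FLOODFILL_FIXED_RANGE)
    v,u=np.nonzero(m[1:-1,1:-1]); P=onplane(np.c_[u,v],cam(n),.005); print(n,"tray floor",len(u),cv2.minAreaRect((P[:,:2]*1000).astype(np.float32)))
a=cv2.resize(L["top"]["im"][140:270,200:400],None,fx=4,fy=4,interpolation=2); cv2.imwrite("pics/topc.png",a)
E
```

```text
top coil top 319 [ 0.5556 -0.1102  0.0907] 0.0913 ext [ 0.5307 -0.1359  0.0822] [ 0.5816 -0.0852  0.0969]
plate 716 0.0202 ((556.43359375, -110.09207153320312), (90.13945770263672, 90.40877532958984), 61.76084899902344)Traceback (most recent call last):
  File "<stdin>", line 11, in <module>
    return umr_minimum(a, axis, None, out, keepdims, initial, where)
ValueError: zero-size array to reduction operation minimum which has no identity
```

```bash
python3 - <<'E'
from h import *
L={n:np.load(f"{n}0.npz") for n in("top","side")}
cam=lambda n:(L[n]["K"],float(L[n]["k1"]),L[n]["P"])
n,bx=("side",(295,350,195,255))
X=cloud(L[n]["d"],cam(n)); u0,u1,v0,v1=bx
S=X[v0:v1,u0:u1].reshape(-1,3); S=S[~np.isnan(S[:,0])]
t=S[(S[:,2]>.082)&(S[:,2]<.11)]; p=S[(S[:,2]>.012)&(S[:,2]<.028)]
print(n,"coil top",len(t),t.mean(0).round(4),t.min(0).round(4),t.max(0).round(4),"plate",cv2.minAreaRect((p[:,:2]*1000).astype(np.float32)))
X=cloud(L["top"]["d"],cam("top"))
for nm,(u0,u1,v0,v1) in dict(tray=(203,280,180,256),beaker=(270,295,172,200),bottle=(423,456,155,190)).items():
    S=X[v0:v1,u0:u1].reshape(-1,3); S=S[~np.isnan(S[:,0])]
    if nm=="tray": S=S[(S[:,2]<.03)]
    r=S[S[:,2]>(.010 if nm=="tray" else .02)]; print(nm,len(r),np.percentile(r[:,2],[5,50,95,100]).round(3),r.mean(0).round(3),cv2.minAreaRect((r[:,:2]*1000).astype(np.float32)))
for n,pt in(("top",(241,218)),("side",(317,182))):
    im=L[n]["im"].copy(); m=np.zeros((402,642),np.uint8); cv2.floodFill(im,m,pt,(0,0,255),(9,)*3,(9,)*3,cv2.FLOODFILL_FIXED_RANGE)
    v,u=np.nonzero(m[1:-1,1:-1]); P=onplane(np.c_[u,v],cam(n),.005); print(n,"tray floor",len(u),cv2.minAreaRect((P[:,:2]*1000).astype(np.float32)), np.median(cloud(L[n]["d"],cam(n))[v,u,2]))
cv2.imwrite("pics/topc.png",cv2.resize(L["top"]["im"][140:270,200:400],None,fx=4,fy=4,interpolation=2))
E
```

```text
side coil top 229 [ 0.5559 -0.1183  0.0904] [ 0.5318 -0.1418  0.082 ] [ 0.5814 -0.0898  0.0954] plate ((549.7481079101562, -50.92219543457031), (227.05953979492188, 149.51402282714844), 75.11692810058594)
tray 385 [0.01  0.015 0.019 0.03 ] [0.562 0.15  0.015] ((570.905029296875, 128.4509735107422), (156.26602172851562, 194.42205810546875), 11.879894256591797)
beaker 151 [0.022 0.049 0.058 0.074] [0.632 0.039 0.044] ((630.22265625, 38.73894500732422), (44.99940872192383, 43.70156478881836), 59.41158676147461)
bottle 533 [0.029 0.079 0.112 0.116] [ 0.618 -0.367  0.082] ((622.4509887695312, -372.26397705078125), (54.13066482543945, 51.068519592285156), 57.69025802612305)
top tray floor 2174 ((554.963134765625, 148.42657470703125), (129.7971954345703, 130.38375854492188), 12.181303024291992) nan
side tray floor 640 ((554.15185546875, 153.18545532226562), (121.46984100341797, 113.67530059814453), 11.432016372680664) 0.004856190523674808
```

View pics/topc.png

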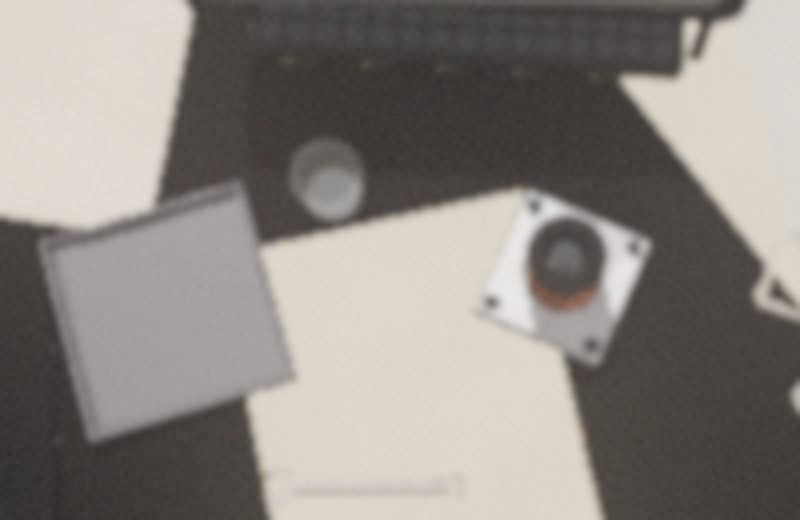

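The crop shows the tray at left, beaker above centre, the coil on the foot at crop (567,260), and the spanner at the bottom. The coil measures about (0.556, -0.110) with its top at 0.091, and the foot plate is 90 mm square at 0.020. The tray centre is about (0.555, 0.150). These match the given sizes, so I'm moving above the coil.

drive_tool([
  [-28.3,-26,0,0,0,0,85],
  [-28.3,-26,0,0,0,0,85],
  [-28.3,-26,0,0,0,0,85],
  [-28.3,-26,0,0,0,0,85],
  [-28.3,-26,0,0,0,0,85],
  [-28.3,-26,0,0,0,0,85],
  [-28.3,-26,0,0,0,0,85],
  [-28.3,-26,0,0,0,0,85],
  [-28.3,-26,0,0,0,0,85],
  [-28.3,-26,0,0,0,0,85],
])

```text
t: 0.98
ee_pos: [0.3466, 0.2089, 0.2534]
orientation: [0.0, 0.125, 0.992, 0.0]
ft_force: [1.2, 0.8, -0.5]
opening: 0.993
finger_force: 0.0
```

drive_tool([
  [-28.3,-26,0,0,0,0,85],
  [-28.3,-26,0,0,0,0,85],
  [-28.3,-26,0,0,0,0,85],
  [-28.3,-26,0,0,0,0,85],
  [-28.3,-26,0,0,0,0,85],
  [-28.3,-26,0,0,0,0,85],
  [-28.3,-26,0,0,0,0,85],
  [-28.3,-26,0,0,0,0,85],
  [-28.3,-26,0,0,0,0,85],
  [-28.3,-26,0,0,0,0,85],
])

```text
t: 1.82
ee_pos: [0.5563, -0.1132, 0.2531]
orientation: [-0.0, 0.125, 0.992, 0.0]
ft_force: [0.5, 1.2, 0.7]
opening: 0.998
finger_force: 0.0
```

drive_tool([
  [0,0,0,0,0,0,85],
  [0,0,0,0,0,0,85],
  [0,0,0,0,0,0,85],
])

```text
t: 2.07
ee_pos: [0.5553, -0.111, 0.253]
orientation: [-0.001, 0.125, 0.992, 0.0]
ft_force: [-0.3, 0.2, 0.2]
opening: 0.999
finger_force: 0.0
```

```bash
cat > w.py <<'E'
from h import *
import sys
s=arm.get_state(); print(s["t"],np.round(s["ee_pos"],4),np.round(s["orientation"],4),np.round(s["qpos"],2),np.round(s["ft_force"],2))
im,d,c=grab("wrist"); n=sys.argv[1]; cv2.imwrite(f"pics/{n}.png",im); np.savez(n+".npz",im=im,d=d,K=c[0],k1=c[1],P=c[2],T=T_tool(s))
E
python3 w.py w1
```

```text
2.0667 [ 0.5553 -0.111   0.253 ] [-6.000e-04  1.251e-01  9.921e-01  3.000e-04] [-0.41  0.41  1.25  0.    1.48 -1.73] [-0.3   0.19  0.22]
```

View pics/w1.png

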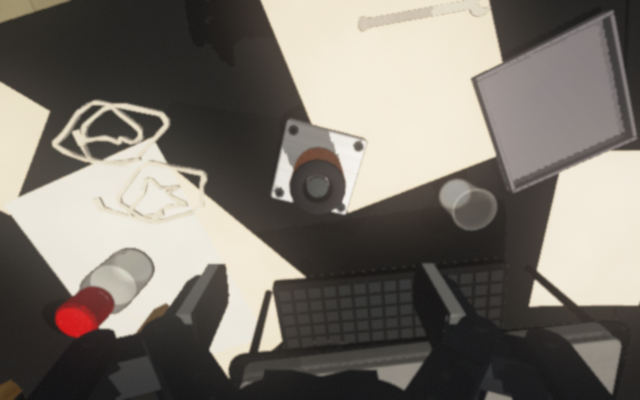

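The wrist view shows the coil top at (318,187) with the knob inside it, the plate around it, the tray at (555,105), the beaker at (468,205) and the bottle at (105,295). Next is a precise measurement.

```bash
cat > m.py <<'E'
from h import *
import sys
from scipy.optimize import least_squares
n=sys.argv[1]; ztop=float(sys.argv[2]); u0,u1,v0,v1=map(int,sys.argv[3:7]); r0=float(sys.argv[7])
L=np.load(n+".npz"); c=(L["K"],float(L["k1"]),L["P"]); X=cloud(L["d"],c)
S=X[v0:v1,u0:u1].reshape(-1,3); S=S[~np.isnan(S[:,0])]
t=S[(abs(S[:,2]-ztop)<.006)]; t=t[abs(t[:,:2]-np.median(t[:,:2],0)).max(1)<.03]
print("top n",len(t),"z",np.median(t[:,2]).round(4),"bbox ctr",((t.min(0)+t.max(0))/2).round(4),"ext",(t.max(0)-t.min(0)).round(4))
h=cv2.convexHull((t[:,:2]).astype(np.float32)).reshape(-1,2)
f=least_squares(lambda q:np.hypot(*(h-q[:2]).T)-q[2],[*h.mean(0),r0]).x; print("hull circle",f.round(4))
p=S[(S[:,2]>.014)&(S[:,2]<.026)]
if len(p)>50: print("plate z",np.median(p[:,2]).round(4),cv2.minAreaRect((p[:,:2]*1000).astype(np.float32)))
T=L["T"]; print("tool axes",T[:3,:2].T.round(3).tolist(),"in tool mm",((np.r_[f[:2],ztop]-T[:3,3])@T[:3,:3]*1000).round(1))
E
python3 m.py w1 0.092 255 375 110 225 0.026
```

```text
top n 2269 z 0.092 bbox ctr [ 0.5569 -0.1138  0.0902] ext [0.0515 0.0512 0.0084]
hull circle [ 0.5568 -0.1137  0.0256]
plate z 0.0203 ((556.97998046875, -113.72417449951172), (90.16461944580078, 89.91645050048828), 61.574745178222656)
tool axes [[-0.969, 0.248, 0.001], [0.248, 0.969, 0.0]] in tool mm [ -2.3  -2.3 160.9]
```

```bash
python3 - <<'E'
from h import *
L=np.load("w1.npz"); c=(L["K"],float(L["k1"]),L["P"]); X=cloud(L["d"],c); T=L["T"]
Y=((X-T[:3,3])@T[:3,:3])*1000
for v in range(262,345,8):
    row=Y[v]; ok=(L["d"][v]>0)&(row[:,2]<40)&(row[:,2]>-60); u=np.nonzero(ok)[0]; a=u[(u<320)];b=u[u>320]
    if len(a) and len(b): 
        i,j=a.max(),b.min(); print(v,i,j,row[i].round(1),row[j].round(1),"mid",((row[i,1]+row[j,1])/2).round(2))
E
```

```text
270 226 415 [  5.8 -42.4   8.5] [ 6.2 42.8  8. ] mid 0.18
278 227 414 [  1.8 -42.3   8.3] [ 1.7 42.9  8.6] mid 0.31
286 228 413 [ -2.4 -42.2   8.1] [-2.9 43.   9. ] mid 0.42
294 229 412 [ -7.1 -42.3   8.7] [-6.9 42.8  8.5] mid 0.24
302 228 413 [ -9.5 -42.3   5.9] [-9.2 42.7  5.6] mid 0.22
310 225 416 [-10.6 -42.5   1.6] [-10.3  43.    1.4] mid 0.24
318 222 419 [-10.3 -42.2  -4.1] [-10.2  42.8  -4.1] mid 0.27
326 219 422 [-10.9 -42.3  -8.4] [-11.4  43.2  -7.6] mid 0.41
334 215 426 [ -9.1 -41.8 -15.1] [-10.1  42.8 -13.8] mid 0.52
342 211 430 [-10.1 -42.5 -18.3] [ -9.1  42.6 -19.4] mid 0.05
```

drive_tool([
  [-1,-1.3,25,0,0,0,85],
  [-1,-1.3,25,0,0,0,85],
  [0,0,25,0,0,0,85],
  [0,0,25,0,0,0,85],
  [0,0,20,0,0,0,85],
  [0,0,0,0,0,0,85],
  [0,0,0,0,0,0,85],
  [0,0,0,0,0,0,85],
])

```text
t: 2.78
ee_pos: [0.5575, -0.114, 0.135]
orientation: [0.001, 0.125, 0.992, -0.0]
ft_force: [-0.7, -0.3, -0.1]
opening: 0.993
finger_force: 0.0
```

```bash
python3 w.py w2; python3 m.py w2 0.092 150 500 50 330 0.026
```

```text
2.7833 [ 0.5575 -0.114   0.135 ] [ 1.100e-03  1.246e-01  9.922e-01 -3.000e-04] [-0.41  0.52  1.43 -0.    1.19 -1.73] [-0.69 -0.26 -0.11]
top n 5736 z 0.0919 bbox ctr [ 0.5567 -0.1137  0.0901] ext [0.0517 0.0515 0.0082]
hull circle [ 0.5566 -0.1138  0.0258]
plate z 0.0202 ((582.395263671875, -66.0443115234375), (198.61590576171875, 89.63343048095703), 61.619163513183594)
tool axes [[-0.969, 0.247, -0.002], [0.247, 0.969, -0.0]] in tool mm [ 1.   0.1 43. ]
```

View pics/w2.png

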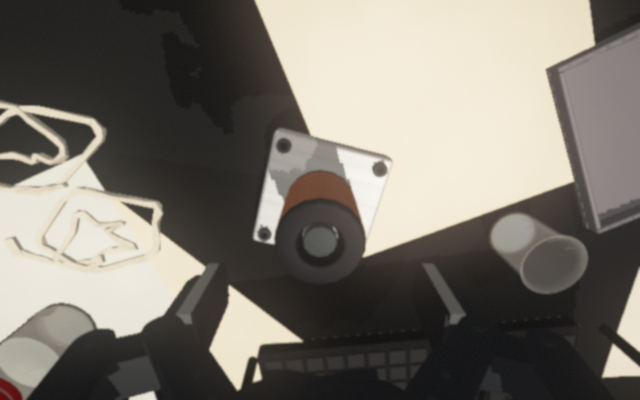

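The coil top is at (320,240), midway between the fingers. Its fitted centre agrees with the first reading within 0.3 mm, so I'm descending.

drive_tool([
  [1,0,20,0,0,0,85],
  [0,0,20,0,0,0,85],
  [0,0,20,0,0,0,85],
  [0,0,9,0,0,0,85],
  [0,0,0,0,0,0,62],
  [0,0,0,0,0,0,58],
  [0,0,0,0,0,0,56],
  [0,0,0,0,0,0,55],
  [0,0,0,0,0,0,55],
])

```text
t: 3.58
ee_pos: [0.5565, -0.1143, 0.0653]
orientation: [0.001, 0.125, 0.992, -0.0]
ft_force: [-0.3, 0.1, -0.4]
opening: 0.643
finger_force: 0.0
```

drive_tool([
  [0,0,0,0,0,0,54],
  [0,0,0,0,0,0,53],
  [0,0,0,0,0,0,53],
])

```text
t: 3.83
ee_pos: [0.5562, -0.1141, 0.0646]
orientation: [0.0, 0.125, 0.992, 0.0]
ft_force: [0.6, 1.1, 0.9]
opening: 0.619
finger_force: 0.5
```

drive_tool([
  [0,0,0,0,0,0,52],
  [0,0,0,0,0,0,51],
  [0,0,0,0,0,0,50],
])

```text
t: 4.08
ee_pos: [0.5562, -0.1141, 0.065]
orientation: [0.0, 0.125, 0.992, -0.0]
ft_force: [-1.1, 2.0, 6.7]
opening: 0.601
finger_force: 61.1
```

drive_tool([
  [0,0,-2,0,0,0,45],
  [0,0,-5,0,0,0,45],
  [0,0,-8,0,0,0,45],
  [0,0,-8,0,0,0,45],
])

```text
t: 4.42
ee_pos: [0.5559, -0.1142, 0.0878]
orientation: [-0.0, 0.125, 0.992, 0.0]
ft_force: [0.1, 0.2, -2.7]
opening: 0.601
finger_force: 62.8
```

drive_tool([
  [0,0,-10,0,0,0,45],
  [0,0,-10,0,0,0,45],
  [0,0,-10,0,0,0,45],
  [0,0,-10,0,0,0,45],
  [0,0,-10,0,0,0,45],
  [0,0,-20,0,0,0,45],
  [0,0,-25,0,0,0,45],
  [0,0,-10,0,0,0,45],
  [0,0,0,0,0,0,45],
  [0,0,0,0,0,0,45],
])

```text
t: 5.25
ee_pos: [0.5559, -0.1141, 0.1921]
orientation: [-0.0, 0.125, 0.992, -0.0]
ft_force: [-1.0, 0.3, -2.5]
opening: 0.603
finger_force: 63.1
```

```bash
python3 w.py w3; python3 - <<'E'
from h import *
for n in("side","top"):
    im,d,c=grab(n); np.savez(f"{n}3.npz",im=im,d=d,K=c[0],k1=c[1],P=c[2]); X=cloud(d,c)
    S=X.reshape(-1,3); S=S[~np.isnan(S[:,0])]
    p=S[(S[:,2]>.012)&(S[:,2]<.028)&(np.hypot(S[:,0]-.556,S[:,1]+.112)<.07)]; print(n,len(p),cv2.minAreaRect((p[:,:2]*1000).astype(np.float32)))
a=np.load("side3.npz")["im"][130:270,240:420]; b=np.load("w3.npz")["im"]
cv2.imwrite("pics/c3.png",np.hstack([cv2.resize(a,(400,311)),cv2.resize(b,(400,311))]))
E
```

```text
5.25 [ 0.5559 -0.1141  0.1921] [-0.      0.1251  0.9921 -0.    ] [-0.41  0.46  1.35 -0.    1.33 -1.73] [-0.96  0.33 -2.53]
side 661 ((555.91943359375, -114.90545654296875), (93.69481658935547, 90.8003158569336), 61.498050689697266)
top 33 ((563.9719848632812, -157.6143035888672), (12.778258323669434, 26.098751068115234), 13.915762901306152)
```

View pics/c3.png

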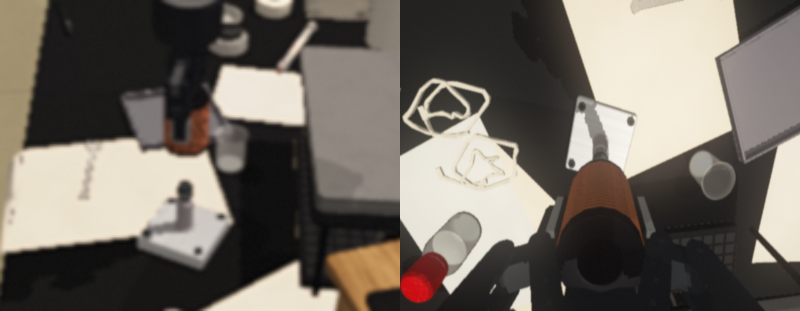

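The left panel (side view) shows the coil hanging upright in the jaws, clear of the plunger, which stayed home. The foot hasn't moved. The right panel (wrist view) shows the same, with the knob at (598,153). Next I carry the coil to the tray.

drive_tool([
  [4,15,0,0,0,0,45],
  [8,31,0,0,0,0,45],
  [8,31,0,0,0,0,45],
  [8,31,0,0,0,0,45],
  [8,31,0,0,0,0,45],
  [8,31,0,0,0,0,45],
  [8,31,0,0,0,0,45],
  [8,31,0,0,0,0,45],
  [5.5,24,0,0,0,0,45],
  [0,0,0,0,0,0,45],
])

```text
t: 6.23
ee_pos: [0.5553, 0.1542, 0.1911]
orientation: [-0.001, 0.123, 0.992, 0.001]
ft_force: [-1.0, -1.4, -3.1]
opening: 0.602
finger_force: 63.4
```

drive_tool([
  [0,0,15,0,0,0,45],
  [0,0,25,0,0,0,45],
  [0,0,25,0,0,0,45],
  [0,0,25,0,0,0,45],
  [0,0,20,0,0,0,45],
  [0,0,10,0,0,0,45],
  [0,0,5,0,0,0,45],
  [0,0,0,0,0,0,45],
  [0,0,0,0,0,0,45],
])

```text
t: 6.98
ee_pos: [0.5566, 0.15, 0.068]
orientation: [0.001, 0.125, 0.992, 0.0]
ft_force: [0.2, -0.5, -2.8]
opening: 0.602
finger_force: 63.5
```

```bash
python3 w.py w4; python3 - <<'E'
from h import *
im,d,c=grab("side"); np.savez("side4.npz",im=im,d=d,K=c[0],k1=c[1],P=c[2])
a=im[110:240,250:410]; b=np.load("w4.npz")["im"]
cv2.imwrite("pics/c4.png",np.hstack([cv2.resize(a,(400,325)),cv2.resize(b,(400,325))]))
E
```

```text
6.9833 [0.5566 0.15   0.068 ] [5.000e-04 1.251e-01 9.921e-01 1.000e-04] [ 0.06  0.62  1.47 -0.    1.05 -1.26] [ 0.15 -0.47 -2.84]
```

View pics/c4.png

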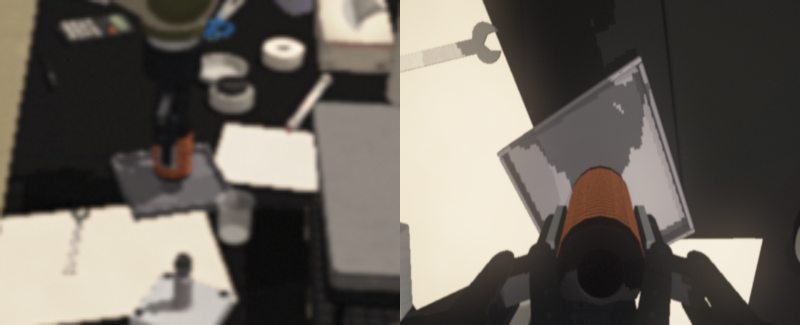

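Both panels show the coil over the middle of the tray, with about 18 mm left to lower.

drive_tool([
  [0,0,6,0,0,0,45],
  [0,0,5,0,0,0,45],
  [0,0,3,0,0,0,45],
  [0,0,1,0,0,0,45],
  [0,0,0.5,0,0,0,45],
  [0,0,0,0,0,0,45],
])

```text
t: 7.58
ee_pos: [0.5561, 0.1501, 0.0517]
orientation: [-0.0, 0.125, 0.992, -0.0]
ft_force: [0.3, 0.0, -3.0]
opening: 0.602
finger_force: 63.5
```

drive_tool([
  [0,0,1,0,0,0,45],
  [0,0,0.5,0,0,0,45],
  [0,0,0,0,0,0,45],
])

```text
t: 7.83
ee_pos: [0.5561, 0.15, 0.0503]
orientation: [-0.0, 0.125, 0.992, -0.0]
ft_force: [-0.4, -0.6, -3.6]
opening: 0.596
finger_force: 63.5
```

drive_tool([
  [0,0,0.5,0,0,0,45],
  [0,0,0.5,0,0,0,45],
  [0,0,0,0,0,0,45],
])

```text
t: 8.08
ee_pos: [0.5561, 0.1501, 0.0492]
orientation: [-0.0, 0.125, 0.992, 0.0]
ft_force: [-0.4, 0.2, -3.2]
opening: 0.6
finger_force: 63.5
```

drive_tool([
  [0,0,0.5,0,0,0,45],
  [0,0,0,0,0,0,45],
])

```text
t: 8.25
ee_pos: [0.5562, 0.15, 0.0491]
orientation: [0.0, 0.125, 0.992, 0.0]
ft_force: [-1.7, 0.5, 0.7]
opening: 0.6
finger_force: 63.7
```

drive_tool([
  [0,0,0.5,0,0,0,45],
  [0,0,0,0,0,0,45],
])

```text
t: 8.42
ee_pos: [0.5562, 0.1501, 0.049]
orientation: [0.0, 0.125, 0.992, 0.0]
ft_force: [-2.3, -0.8, 5.5]
opening: 0.602
finger_force: 64.2
```

Contact. Releasing and rising.

drive_tool([
  [0,0,0,0,0,0,56],
  [0,0,0,0,0,0,60],
  [0,0,0,0,0,0,80],
  [0,0,0,0,0,0,85],
  [0,0,0,0,0,0,85],
  [0,0,-20,0,0,0,85],
  [0,0,-35,0,0,0,85],
  [0,0,-35,0,0,0,85],
  [0,0,-35,0,0,0,85],
  [0,0,-30,0,0,0,85],
])

```text
t: 9.25
ee_pos: [0.5562, 0.1501, 0.2058]
orientation: [0.001, 0.125, 0.992, 0.0]
ft_force: [0.2, -0.9, 0.7]
opening: 0.994
finger_force: 0.0
```

drive_tool([
  [-4,-15,0,0,0,0,85],
  [-8,-31,0,0,0,0,85],
  [-8,-31,0,0,0,0,60],
  [-8,-31,0,0,0,0,60],
  [-8,-31,0,0,0,0,60],
  [-8,-31,0,0,0,0,60],
  [-8,-31,0,0,0,0,60],
  [-8,-31,0,0,0,0,60],
  [-5.5,-24,0,0,0,0,60],
  [0,0,0,0,0,0,60],
])

```text
t: 10.08
ee_pos: [0.556, -0.1184, 0.2031]
orientation: [0.0, 0.127, 0.992, -0.001]
ft_force: [-0.2, 0.1, -0.2]
opening: 0.701
finger_force: 0.0
```

drive_tool([
  [0,0,20,0,0,0,60],
  [0,0,20,0,0,0,60],
  [0,0,10,0,0,0,60],
  [0,0,0,0,0,0,60],
  [0,0,0,0,0,0,60],
  [0,0,0,0,0,0,60],
])

```text
t: 10.58
ee_pos: [0.5566, -0.1141, 0.1544]
orientation: [0.001, 0.125, 0.992, -0.0]
ft_force: [0.8, -0.1, 0.5]
opening: 0.702
finger_force: 0.0
```

```bash
python3 w.py w5; python3 m.py w5 0.088 150 480 50 340 0.010; python3 - <<'E'
from h import *
im,d,c=grab("side"); X=cloud(d,c); S=X.reshape(-1,3); S=S[~np.isnan(S[:,0])]
t=S[(abs(S[:,0]-.556)<.05)&(abs(S[:,1]-.15)<.05)]; t=t[t[:,2]>.068]; print("coil in tray",len(t),t[:,2].max(),((t.min(0)+t.max(0))/2).round(3),(t.max(0)-t.min(0)).round(3))
cv2.imwrite("pics/c5.png",np.hstack([cv2.resize(im[110:240,250:410],(400,325)),cv2.resize(np.load("w5.npz")["im"],(400,325))]))
E
```

```text
10.5833 [ 0.5566 -0.1141  0.1544] [ 8.000e-04  1.248e-01  9.922e-01 -2.000e-04] [-0.41  0.5   1.4   0.    1.24 -1.73] [ 0.8  -0.11  0.47]
top n 795 z 0.088 bbox ctr [ 0.5567 -0.1136  0.0862] ext [0.0198 0.0195 0.0083]
hull circle [ 0.5566 -0.1137  0.0099]
plate z 0.0202 ((606.9802856445312, -116.72909545898438), (126.99020385742188, 205.86228942871094), 75.699951171875)
tool axes [[-0.969, 0.248, -0.002], [0.248, 0.969, -0.0]] in tool mm [ 0.2  0.3 66.4]
coil in tray 31 0.0787085535248424 [0.54  0.146 0.073] [0.017 0.036 0.011]
```

View pics/c5.png

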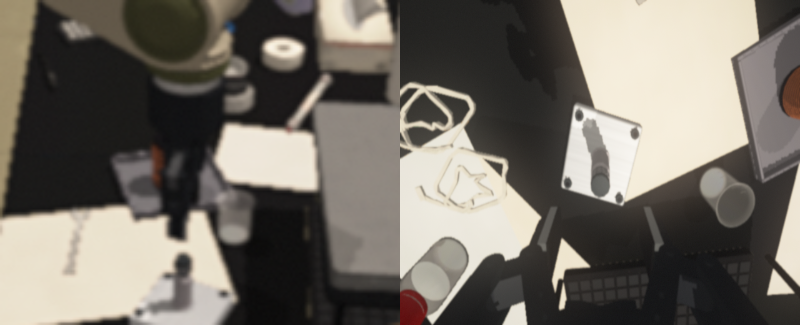

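The left panel shows the coil behind the arm, in the tray, with its top at 0.079, so it is upright. The right panel shows the knob at (600,182) on the unmoved foot, and the coil at the right edge. I'm moving closer for a finer check against the fingers.

drive_tool([
  [0,0,20,0,0,0,40],
  [0,0,15,0,0,0,40],
  [0,0,6,0,0,0,40],
  [0,0,0,0,0,0,40],
  [0,0,0,0,0,0,40],
  [0,0,0,0,0,0,40],
  [0,0,0,0,0,0,40],
])

```text
t: 11.27
ee_pos: [0.5565, -0.1143, 0.1133]
orientation: [0.001, 0.125, 0.992, -0.0]
ft_force: [-0.3, -0.7, -0.2]
opening: 0.468
finger_force: 0.0
```

```bash
python3 w.py w6; python3 m.py w6 0.088 200 440 50 340 0.010; python3 - <<'E'
from h import *
L=np.load("w6.npz"); c=(L["K"],float(L["k1"]),L["P"]); X=cloud(L["d"],c); T=L["T"]
Y=((X-T[:3,3])@T[:3,:3])*1000
for v in range(230,345,8):
    row=Y[v]; ok=(L["d"][v]>0)&(row[:,2]<22)&(row[:,2]>-60); u=np.nonzero(ok)[0]; a=u[(u<320)];b=u[u>320]
    if len(a) and len(b): 
        i,j=a.max(),b.min(); print(v,i,j,row[i].round(1),row[j].round(1),"mid",((row[i,1]+row[j,1])/2).round(2))
E
```

```text
11.2667 [ 0.5565 -0.1143  0.1133] [ 8.000e-04  1.251e-01  9.921e-01 -3.000e-04] [-0.41  0.55  1.45 -0.    1.14 -1.73] [-0.27 -0.71 -0.25]
top n 1228 z 0.0881 bbox ctr [ 0.5568 -0.1138  0.088 ] ext [0.0246 0.042  0.0119]
hull circle [ 0.5574 -0.1159  0.0174]
plate z 0.0203 ((556.7806396484375, -113.82662200927734), (90.1729965209961, 89.98625183105469), 61.3993034362793)
tool axes [[-0.969, 0.248, -0.002], [0.248, 0.969, -0.0]] in tool mm [-1.3 -1.2 25.3]
254 279 362 [  8.1 -19.7  19.2] [ 7.5 20.4 20.5] mid 0.35
262 279 362 [  3.9 -19.8  19. ] [ 5.  20.1 17.1] mid 0.12
270 279 362 [  1.  -19.6  16.4] [ 0.8 20.2 16.8] mid 0.29
278 280 361 [ -5.3 -19.7  19.4] [-5.2 20.3 19.3] mid 0.27
286 280 361 [ -9.  -19.7  18.1] [-8.9 20.3 18. ] mid 0.27
294 279 362 [-10.1 -19.7  13. ] [-10.6  20.3  13.7] mid 0.33
302 277 364 [ -9.7 -19.8   6.3] [-9.8 20.3  6.5] mid 0.28
310 275 366 [ -8.9 -19.8  -0.4] [-8.4 20.2 -1.1] mid 0.21
318 274 367 [ -9.7 -19.7  -4.8] [-9.5 20.2 -4.9] mid 0.26
326 272 369 [ -9.5 -19.8  -9.9] [ -8.3  20.1 -11.3] mid 0.14
334 271 370 [-10.1 -19.7 -14. ] [-10.7  20.3 -13.2] mid 0.33
342 264 377 [ 17.8 -15.3 -48.7] [ 17.3  15.8 -48.1] mid 0.27
```

```bash
python3 - <<'E'
from h import *
L=np.load("w6.npz"); c=(L["K"],float(L["k1"]),L["P"]); X=cloud(L["d"],c); T=L["T"]
Y=((X-T[:3,3])@T[:3,:3])*1000
S=Y.reshape(-1,3);S=S[~np.isnan(S[:,0])]
k=S[(abs(S[:,2]-25.3)<2.5)&(np.hypot(S[:,0],S[:,1])<14)]
(x,y),r=cv2.minEnclosingCircle(k[:,:2].astype(np.float32)); print(len(k),x,y,r,(k.min(0)+k.max(0))/2,k.max(0)-k.min(0))
w=S[(abs(S[:,2]-93)<2.5)]; w=w[(np.hypot(w[:,0],w[:,1])<70)]; print(cv2.minAreaRect(w[:,:2].astype(np.float32)))
E
```

```text
1072 0.1748548448085785 0.41466253995895386 10.250825881958008 [-0.10454289  0.51630482 25.50039047] [19.92794312 19.36290305  4.36970676]
((0.014614105224609375, 0.52392578125), (89.98175811767578, 89.6636734008789), 14.213373184204102)
```

drive_tool([
  [0,0.2,10,0,0,0,40],
  [0,0,10,0,0,0,40],
  [0,0,5,0,0,0,32],
  [0,0,0,0,0,0,27],
  [0,0,0,0,0,0,24],
  [0,0,0,0,0,0,22.5],
  [0,0,0,0,0,0,22],
  [0,0,0,0,0,0,22],
])

```text
t: 11.98
ee_pos: [0.5563, -0.114, 0.0876]
orientation: [0.0, 0.125, 0.992, -0.0]
ft_force: [-0.7, -0.2, 0.1]
opening: 0.254
finger_force: 0.0
```

drive_tool([
  [0,0,0,0,0,0,21.4],
  [0,0,0,0,0,0,21],
  [0,0,0,0,0,0,20.7],
  [0,0,0,0,0,0,20.7],
])

```text
t: 12.32
ee_pos: [0.5561, -0.114, 0.0874]
orientation: [0.0, 0.125, 0.992, -0.0]
ft_force: [-0.0, -0.1, -0.3]
opening: 0.242
finger_force: 0.0
```

drive_tool([
  [0,0,0,0,0,0,20.3],
  [0,0,0,0,0,0,20],
  [0,0,0,0,0,0,19.5],
  [0,0,0,0,0,0,18],
])

```text
t: 12.65
ee_pos: [0.5561, -0.1141, 0.0875]
orientation: [0.0, 0.125, 0.992, -0.0]
ft_force: [-0.6, -0.4, 1.7]
opening: 0.218
finger_force: 32.9
```

drive_tool([
  [0,0,0,0,0,0,12],
  [0,0,0,0,0,0,12],
  [0,0,0,0,0,0,12],
])

```text
t: 12.9
ee_pos: [0.5561, -0.1141, 0.0875]
orientation: [0.0, 0.125, 0.992, -0.0]
ft_force: [-0.6, -0.4, 3.4]
opening: 0.209
finger_force: 58.4
```

drive_tool([
  [0,0,-1,0,0,0,12],
  [0,0,-2,0,0,0,12],
  [0,0,-3,0,0,0,12],
  [0,0,-3,0,0,0,12],
  [0,0,0,0,0,0,12],
])

```text
t: 13.32
ee_pos: [0.5562, -0.114, 0.0969]
orientation: [0.0, 0.125, 0.992, -0.0]
ft_force: [-0.7, 0.3, -0.3]
opening: 0.211
finger_force: 58.5
```

```bash
python3 w.py w7; python3 - <<'E'
from h import *
im,d,c=grab("side"); 
w=np.load("w7.npz")["im"]
cv2.imwrite("pics/c7.png",np.hstack([cv2.resize(im[170:255,285:365],(400,425),interpolation=2),cv2.resize(w[170:340,240:400],(400,425),interpolation=2)]))
E
```

```text
13.3167 [ 0.5562 -0.114   0.0969] [ 2.000e-04  1.251e-01  9.921e-01 -1.000e-04] [-0.41  0.57  1.47  0.    1.1  -1.73] [-0.67  0.3  -0.27]
```

View pics/c7.png

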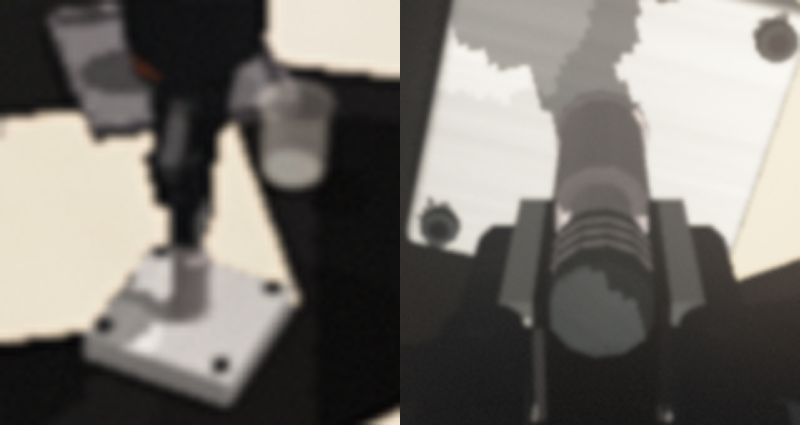

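The wrist crop shows the knob gripped centrally between the pads, with the collar lifted off the tube mouth at about (600,200). The foot lies flat. I'll check the knob's rise in depth.

```bash
cat > k.py <<'E'
from h import *
import sys
L=np.load(sys.argv[1]+".npz"); c=(L["K"],float(L["k1"]),L["P"]); X=cloud(L["d"],c)
S=X[200:330,295:345].reshape(-1,3);S=S[~np.isnan(S[:,0])]; k=S[(np.hypot(S[:,0]-.5566,S[:,1]+.1137)<.008)&(S[:,2]>.08)]
z=np.percentile(k[:,2],[50,75,90]); t=k[abs(k[:,2]-z[0])<.002]; print("knob top z",z.round(4),len(k),np.median(t,0).round(4))
A=np.c_[t[:,:2]-t[:,:2].mean(0),np.ones(len(t))]; print("slope",np.linalg.lstsq(A,t[:,2],rcond=None)[0].round(3))
W=X.reshape(-1,3);W=W[~np.isnan(W[:,0])]; w=W[(abs(W[:,2]-.020)<.003)&(np.hypot(W[:,0]-.5566,W[:,1]+.1137)<.07)]; print("plate",np.median(w[:,2]).round(4),cv2.minAreaRect((w[:,:2]*1000).astype(np.float32)))
E
python3 k.py w7; python3 k.py w6
```

```text
knob top z [0.0976 0.0979 0.0982] 925 [ 0.5564 -0.1136  0.0976]
slope [ 0.005 -0.013  0.098]
plate 0.0202 ((556.6541137695312, -113.82749938964844), (89.95587921142578, 89.853271484375), 61.383052825927734)
knob top z [0.0883 0.0886 0.089 ] 690 [ 0.5564 -0.1137  0.0883]
slope [-0.005  0.007  0.088]
plate 0.0202 ((556.76953125, -113.84149169921875), (90.02164459228516, 89.98505401611328), 61.41513442993164)
```

Up 9.3 mm, upright, and the foot hasn't moved. About 20.7 mm remain.

drive_tool([
  [0,0,-3,0,0,0,12],
  [0,0,-3,0,0,0,12],
  [0,0,-3,0,0,0,12],
  [0,0,-3,0,0,0,12],
  [0,0,-3,0,0,0,12],
  [0,0,-3,0,0,0,12],
  [0,0,-2.5,0,0,0,12],
  [0,0,0,0,0,0,12],
  [0,0,0,0,0,0,12],
  [0,0,0,0,0,0,12],
])

```text
t: 14.25
ee_pos: [0.5561, -0.114, 0.1167]
orientation: [-0.0, 0.125, 0.992, 0.0]
ft_force: [-0.3, -0.5, -1.4]
opening: 0.208
finger_force: 58.6
```

```bash
python3 w.py w8; python3 k.py w8; python3 - <<'E'
from h import *
im,d,c=grab("side"); cv2.imwrite("pics/c8.png",np.hstack([cv2.resize(im[130:260,270:380],(400,473)),cv2.resize(np.load("w8.npz")["im"],(400,250))[[*range(250)]+[249]*223]]))
E
```

```text
14.25 [ 0.5561 -0.114   0.1167] [-1.000e-04  1.251e-01  9.921e-01  0.000e+00] [-0.41  0.54  1.45 -0.    1.15 -1.73] [-0.3  -0.53 -1.41]
knob top z [0.1173 0.1177 0.118 ] 1128 [ 0.5565 -0.1136  0.1174]
slope [ 0.001 -0.009  0.117]
plate 0.0202 ((556.5546875, -113.70098876953125), (89.95882415771484, 89.56827545166016), 61.473445892333984)
```

View pics/c8.png

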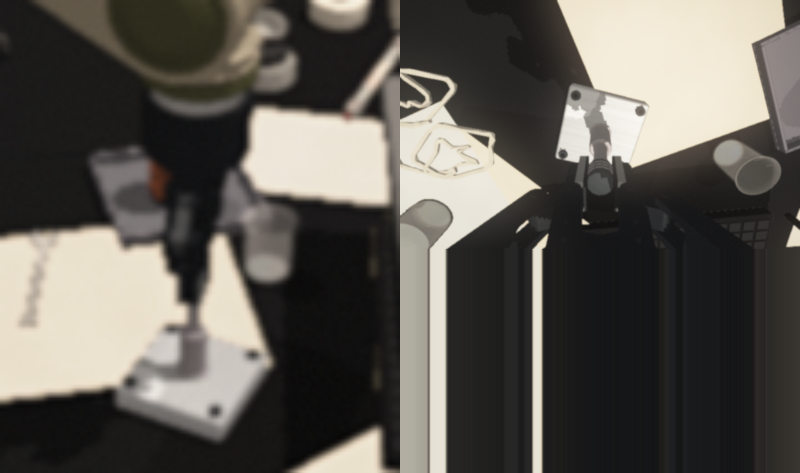

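The side panel shows the plunger rod above the tube at (192,315), the foot flat and the coil still in the tray. The rise is 29.2 mm, so 0.8 mm more finishes it.

drive_tool([
  [0,0,-0.8,0,0,0,12],
  [0,0,0,0,0,0,12],
  [0,0,0,0,0,0,12],
  [0,0,0,0,0,0,12],
])

```text
t: 14.68
ee_pos: [0.5561, -0.114, 0.1176]
orientation: [-0.0, 0.125, 0.992, 0.0]
ft_force: [-0.3, -0.7, -1.0]
opening: 0.209
finger_force: 58.6
```

```bash
python3 w.py w9; python3 k.py w9; python3 -c "
from h import *
print(ticket.close_job())"
```

```text
14.6833 [ 0.5561 -0.114   0.1176] [-1.000e-04  1.251e-01  9.921e-01  0.000e+00] [-0.41  0.54  1.45  0.    1.15 -1.73] [-0.28 -0.69 -1.03]
knob top z [0.1181 0.1185 0.1188] 1129 [ 0.5565 -0.1136  0.1182]
slope [0.003 0.002 0.118]
plate 0.0202 ((556.5557250976562, -113.65843963623047), (90.10206604003906, 89.29261779785156), 61.59754180908203)
the job is handed in; nothing more can be done
None
```

Job handed in at about 15 s: the coil stands upright in the tray, the plunger is held about 30 mm up in line with the tube, the foot is flat and unmoved, and the arm kept clear of the beaker, spanner and bottle; no verdict was returned.

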